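# Gauge the roller gap of the dough sheeter

## Robot

A 6-joint arm with a two-finger parallel gripper is mounted at the origin on the work surface. World frame = base frame: x ahead of the robot, y to its left, z up, the work surface at z = 0. Lengths are in mm, angles in rad, forces in N, time in s.
With the tool pointing down it reaches from about 300 to 750 mm from the base axis. Payload 8.5 kg.
Tool frame: the origin (TCP) lies at the very end of the fingers, on their centre line; the grasp point (between the pads) lies r.pinch_z behind it (r.pinch_z is the distance from the TCP to the grasp point, in mm); z points along the fingers, y is the line along which they close (so a half turn about z gives the same grasp; the last joint's range is limited). The gripper opens to 85 mm and grips with 20 to 120 N. Pads are 22 mm wide; open, the fingers measure 114 mm over their backs; the gripper's body (76 mm by 85 mm) begins 54 mm behind the grasp point. The pads swing forward as they close: fully open they stand 13 mm farther back than shut.
Start: joints at [1.098, 0.381, 1.297, -0, 1.464, -0.215], TCP at [140.217, 531.808, 231.322] pointing down, gripper open.
Joint ranges: [-3.11, 3.11], [-0.89, 2.33], [0.22, 2.48], [-1.42, 4.56], [0.17, 2.85], [-2.88, 2.88]. Speed limits (rad/s): [2.39, 2.39, 3.14, 3.14, 3.14, 3.14].

## Interface

Orientations are given as a unit quaternion [w, x, y, z].
In Python, from bench import r gives the robot as it stands.
- The arm moves only by the tool move_arm, never from a script. Its argument "rows" is a list that holds one entry, the list of rows, each a list of 7 numbers: the closure, from -1 (fully open) to 1 (shut), then the shift along the tool's x, y, z as a fraction of full scale, then the turn, a rotation vector about the tool's x, y, z as a fraction of full scale. In form: [[[hand, dx, dy, dz, wx, wy, wz], ...]]. A call has 1 to 12 rows; each row shifts and turns the commanded pose from where the row before left it, along the tool's axes as they then stand; what a row does not reach is not made up. Full scale, the value 1, is 30 mm for a shift and 360 degrees for a turn. A row lasts 1/8 s, in which the tool goes at most 62.5 mm and 10.7 degrees, less where a joint would pass 70% of its speed; a pose out of reach is approached as far as the arm can. A call with a number of a shift or a turn outside -1 to 1 is refused whole. A call with a gripper value outside its range is refused whole. The fingers move at their own pace and stop on an object; "squeeze" is the grip in N (left out, the last holds). Time passes only in rows, so rows that do not move let the fingers close. It gives the time, the measured TCP pose, the force, the opening and the grip force at its end, in the units of the state.
- r.get_obs(): the state, without advancing time (a new reading comes with each control period).
- r.camera(name): name is "side" or "top" or "wrist"; returns a dict with "image" (420x560x3 uint8, blue, green, red), "range_z" (420x560 float32, mm along the optical axis (not along the pixel's ray), 0 where there is no reading), "vertical_fov" (degrees; the focal length in pixels is half the picture's height over the tangent of half this angle, whatever the lens; pixels are square), "cx", "cy" (the principal point, pixels), "camera_from_world" (4x4, takes a point from world to camera coordinates). Camera axes: x right, y up, looking along -z (the intrinsics and any distortion apply to the point x, -y, -z); pixel columns grow to the right and rows downward; lengths in mm; the calibration is good to about 2 mm. A picture is of the moment at which its call begins.
- r.job_done(): hands the job in; it is judged then, once.
The state is a dict: "t": time; "qpos": joint angles; "joint_velocities": joint speeds; "joint_efforts": joint torques, N m; "tool_pos": TCP position; "ee_rot": TCP orientation; "contact_force": force on the tool from outside, world axes, zero at the start; "torque": the same for the moment, N m; "finger_gap": opening from 0.0 (shut) to 1.0 (fully open); "grip_force": force on a finger pad.
Only numpy, scipy, OpenCV 4.12 (cv2) and the standard library are available. Lean on these libraries where they do the work, as an engineer would, in place of code of your own. Each camera call takes 0.05 s, during which the arm holds its last target. There are 200 camera calls.

## Task

Find which of the three feeler blades in the rack fits the gap between the dough sheeter's rollers, judging by the drag: the one that neither passes loosely nor jams, but slides down between the rollers with a light, steady drag. Never force a blade that jams. Leave the blade that fits standing in the gap, gripped by the rollers and its end well through below them, so that I can read the setting from it; the other two hang in the rack, and nothing else on the counter is disturbed.

Things in the scene. Friction and masses are not known exactly. Their poses are not given: they have to be found in the camera images.
- sheeter: bench dough sheeter, fixed, foot 220 mm deep (x), 300 mm long (y); drive housing out to y +205 mm, setting knob on the -y end. Two steel rollers, 40 mm in diameter and 170 mm long, lie side by side along y between end housings 152 mm high, open above. Origin: on the counter under the rear roller's foremost line; x from the front (robot side) to the rear, y along the rollers, z up
- nip (a point): narrowest place of the gap between the rollers, mid length: the point lies ON the rear roller's surface, 125 mm above the counter; axes as the sheeter's. From here the gap opens towards -x; its width is unknown, 1.8 to 8.6 mm. Below are 60 mm of free room. A blade goes in from straight above, its thickness along x; the round rollers, whose tops stand 20 mm higher, lead it in
- rear_roller: rear roller (+x side), neither moves nor turns; origin on its axis, mid length. A blade thinner than the gap passes with no drag; one up to 3.1 mm thicker slides down with a drag of 3 to 7 N (up to 12 N as it enters) and drags as much when drawn up; a still thicker one stops dead on the rollers at or up to 10 mm above the narrowest place
- feed (a point): the open feed 60 mm straight above the nip point, clear of rollers and housings. The front roller (-x side) does not turn; its bearings are sprung: it is held towards the rear with 6 N and gives way by at most 3.1 mm, 0.8 N more per mm, then stops dead. Friction of steel on steel about 0.35
- rack: blade rack, fixed: aluminium top plate 156 x 62 mm, upper face 70 mm above the counter, with three through slots 11 mm (x) by 19 mm (y) in a row along x at -45, 0 and +45 mm; a blade hangs in a slot by its handle, which rests on the plate, its thickness along the rack's x. Origin: centre of the underside, on the counter; z up. Blades may hang in any order
- blade_thin: feeler blade with the shortest handle: steel strip 4 mm thick, 16 mm wide, 50 mm long, below a wooden block handle 20 mm thick, 36 mm wide, 34 mm high with one dot on top; 75 g. Origin: centre of the handle's underside, where the strip begins; z up the handle, strip towards -z, x across the thickness, y along the width (pinch the handle across y)
- blade_mid: feeler blade with the middle-height handle: steel strip 6.5 mm thick, 16 mm wide, 50 mm long, below a wooden block handle 20 mm thick, 36 mm wide, 44 mm high with two dots on top; 105 g. Origin: centre of the handle's underside, where the strip begins; z up the handle, strip towards -z, x across the thickness, y along the width (pinch the handle across y)
- blade_thick: feeler blade with the tallest handle: steel strip 9 mm thick, 16 mm wide, 50 mm long, below a wooden block handle 20 mm thick, 36 mm wide, 54 mm high with three dots on top; 135 g. Origin: centre of the handle's underside, where the strip begins; z up the handle, strip towards -z, x across the thickness, y along the width (pinch the handle across y)
- blade_thin_tip (a point): centre of the lower end of blade_thin's strip, 50 mm below the body's origin
- blade_mid_tip (a point): centre of the lower end of blade_mid's strip, 50 mm below the body's origin
- blade_thick_tip (a point): centre of the lower end of blade_thick's strip, 50 mm below the body's origin
- cup_a: blue cup, 70 mm wide and 80 mm high, standing in front of the sheeter; a bystander; origin: centre of its underside
- cup_b: red cup of the same size, a bystander near the rack
- cup_c: blue cup of the same size, a bystander behind the rack
- cutter: steel ring biscuit cutter, 64 mm wide and 35 mm high, a bystander near the rack; origin: centre of its underside
- scraper: bench scraper lying flat, steel sheet with a wooden grip, 25 mm high, a bystander; origin: under the sheet's centre
Not all that is in view belongs to the job. Leave any black or pink look-alike of the blade_mid alone.

How it is judged (in metres and radians):
At the end, for the whole second after the job is handed in: One blade stands in the gap within 20 degrees of upright, its lower end at least 15 mm below the narrowest place, held between the rollers with 2.5 to 15 N on the rear roller (a loose blade has none); the other two hang upright in slots of the rack, handles within 4 mm of the plate; all at rest (((z of blade_thin_tip in the frame of nip below -0.015 m and x of blade_thin_tip in the frame of nip between -0.025 and 0.02 m and y of blade_thin_tip in the frame of nip between -0.085 and 0.085 m and angle between blade_thin's own z axis and vertical below 0.35 rad and contact force between blade_thin and rear_roller between 2.5 and 15 N and z of blade_mid in the frame of rack between 0.066 and 0.074 m and x of blade_mid in the frame of rack between -0.06 and 0.06 m and y of blade_mid in the frame of rack between -0.015 and 0.015 m and angle between each of blade_mid, blade_thick's own z axis and vertical below 0.12 rad and z of blade_thick in the frame of rack between 0.066 and 0.074 m and x of blade_thick in the frame of rack between -0.06 and 0.06 m and y of blade_thick in the frame of rack between -0.015 and 0.015 m) or (z of blade_mid_tip in the frame of nip below -0.015 m and x of blade_mid_tip in the frame of nip between -0.025 and 0.02 m and y of blade_mid_tip in the frame of nip between -0.085 and 0.085 m and angle between blade_mid's own z axis and vertical below 0.35 rad and contact force between blade_mid and rear_roller between 2.5 and 15 N and z of blade_thin in the frame of rack between 0.066 and 0.074 m and x of blade_thin in the frame of rack between -0.06 and 0.06 m and y of blade_thin in the frame of rack between -0.015 and 0.015 m and angle between each of blade_thin, blade_thick's own z axis and vertical below 0.12 rad and z of blade_thick in the frame of rack between 0.066 and 0.074 m and x of blade_thick in the frame of rack between -0.06 and 0.06 m and y of blade_thick in the frame of rack between -0.015 and 0.015 m) or (z of blade_thick_tip in the frame of nip below -0.015 m and x of blade_thick_tip in the frame of nip between -0.025 and 0.02 m and y of blade_thick_tip in the frame of nip between -0.085 and 0.085 m and angle between blade_thick's own z axis and vertical below 0.35 rad and contact force between blade_thick and rear_roller between 2.5 and 15 N and z of blade_thin in the frame of rack between 0.066 and 0.074 m and x of blade_thin in the frame of rack between -0.06 and 0.06 m and y of blade_thin in the frame of rack between -0.015 and 0.015 m and angle between each of blade_thin, blade_mid's own z axis and vertical below 0.12 rad and z of blade_mid in the frame of rack between 0.066 and 0.074 m and x of blade_mid in the frame of rack between -0.06 and 0.06 m and y of blade_mid in the frame of rack between -0.015 and 0.015 m)) and linear speed of each of blade_thin, blade_mid, blade_thick below 0.02 m/s); the robot touches nothing.
It fails at once if a blade is forced: more than 35 N between a blade and the rear roller (contact force between any of blade_thin, blade_mid, blade_thick and rear_roller above 35 N).
It fails at once if the robot itself presses on the sheeter with more than 15 N (contact force between any of the arm, the fingers and sheeter above 15 N).
It fails at once if a bystander is pushed more than 30 mm (distance of any of cup_a, cup_b, cup_c, cutter, scraper from where it was at the start of the episode above 0.03 m).
It also fails if it takes over 72 s, if anything falls off the work surface, if the arm or the gripper's body presses on something with over 40 N, if the wrist force passes 120 N, or if a joint passes its speed limit or range.

## Working session

There is one attempt and no reset: what is moved stays moved. The work goes in short steps, Python scripts to look and compute and a tool call to move; the robot and the scene stay as the last step left them, time stands still between calls to the robot, and variables do not carry over. Pictures are saved under pics/ and viewed, at most 10 in all, crops included, and the job is handed in when it is done.

Besides the shell and the picture viewer there is one more tool, called after "Request:" by a JSON object that holds its "name" and its "arguments", one argument or row to a line. move_arm: Moves the arm, as the interface text tells. Its arguments: {"type":"object","properties":{"rows":{"type":"array","items":{"type":"array","items":{"type":"array","items":{"type":"number","minimum":-1,"maximum":1}}}},"squeeze":{"type":"number"}},"required":["rows"]}

```bash
ls; mkdir -p pics
cat > h.py <<'E'
import numpy as np, cv2
from bench import r
def cam(n):
    c=r.camera(n); h=c["image"].shape[0]
    f=h/2/np.tan(np.radians(c["vertical_fov"])/2)
    v,u=np.mgrid[0:h,0:c["image"].shape[1]]
    z=c["range_z"].astype(float)
    P=np.stack([(u-c["cx"])*z/f,-(v-c["cy"])*z/f,-z,np.ones_like(z)],-1)
    W=P@np.linalg.inv(np.array(c["camera_from_world"])).T
    W=W[...,:3]; W[z==0]=np.nan
    return c,W
E
python3 - <<'E'
from h import *
print(r.get_obs(), r.pinch_z)
for n in("top","side"):
    c,W=cam(n); cv2.imwrite(f"pics/{n}.png",c["image"]); np.save(f"{n}.npy",W)
    print({k:v for k,v in c.items() if k not in("image","range_z")})
E
```

```text
pics
{'t': 0.0, 'qpos': array([ 1.09769336e+00,  3.81202899e-01,  1.29827228e+00,  1.25451471e-05,
        1.46358289e+00, -2.15300371e-01]), 'joint_velocities': array([ 1.00285443e-04, -1.27970803e-03, -2.81430509e-05,  1.07575805e-03,
       -7.35302123e-04,  4.47596195e-04]), 'joint_efforts': array([ 1.70056510e-04, -4.48468029e+01, -2.31277120e+01, -1.94704680e-04,
        4.72433443e-03,  4.02073979e-06]), 'tool_pos': array([140.08894287, 531.5577346 , 230.70418447]), 'ee_rot': array([-2.53119004e-04,  1.28545269e-01,  9.91703371e-01, -6.87626399e-04]), 'contact_force': array([ 0.66384031,  0.2802818 , -0.175537  ]), 'torque': array([ 0.00562316,  0.0008942 , -0.03283575]), 'grip_force': 0.0, 'finger_gap': 0.9963977170733663} 18.700000000000003
{'vertical_fov': 51.683828738141585, 'cx': 281.59694312589636, 'cy': 212.96501859130012, 'camera_from_world': array([[-1.21906685e-02, -9.99924062e-01,  1.80502126e-03,
        -1.41194031e+02],
       [ 9.93318408e-01, -1.19029200e-02,  1.14790507e-01,
        -5.66310496e+02],
       [-1.14760305e-01,  3.19233386e-03,  9.93388082e-01,
        -1.12531546e+03],
       [ 0.00000000e+00,  0.00000000e+00,  0.00000000e+00,
         1.00000000e+00]])}
{'vertical_fov': 51.566961894967804, 'cx': 287.6052450220666, 'cy': 216.0538357389912, 'camera_from_world': array([[ 7.92750398e-01, -6.09546276e-01,  3.80671014e-04,
        -5.42630289e+02],
       [ 3.94148320e-01,  5.13089009e-01,  7.62487226e-01,
        -2.47488312e+02],
       [-4.64966567e-01, -6.04312011e-01,  6.47003157e-01,
        -7.71986733e+02],
       [ 0.00000000e+00,  0.00000000e+00,  0.00000000e+00,
         1.00000000e+00]])}
```

View pics/top.png

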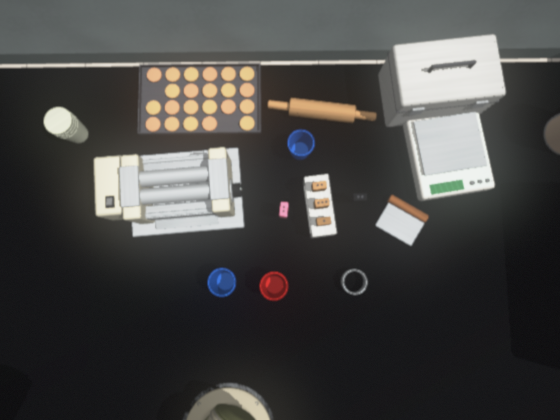

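View pics/side.png

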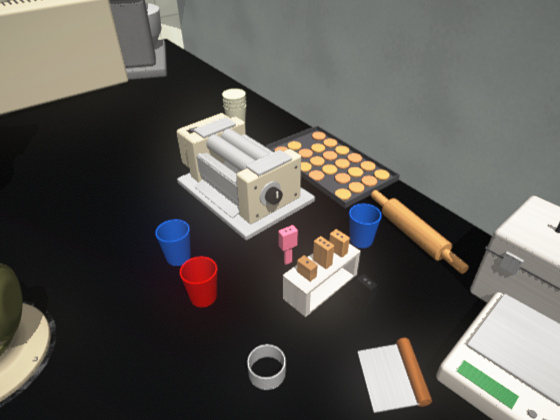

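The top view shows the sheeter around (175,185), with its rollers at rows 173 and 194. The rack is at (320,205), with handles at (319,186), (321,203) and (323,221). There's a pink look-alike at (284,209) and a black one at (360,197), and cups at (301,143), (222,282) and (274,286). Next I'll measure positions.

```bash
cat > m.py <<'E'
from h import *
for n in("top","side"):
    W=np.load(n+".npy"); X,Y,Z=W[...,0],W[...,1],W[...,2]
    print(n)
    v,u=np.mgrid[0:420,0:560]
    if n=="top": roi=(u>295)&(u<345)&(v>168)&(v<242)
    else: roi=(u>270)&(u<370)&(v>220)&(v<320)
    m=roi&(abs(Z-70)<5); p=W[m]
    # rack plate rectangle
    rc=cv2.minAreaRect(p[:,:2].astype(np.float32)); print("plate",m.sum(),rc,np.median(p[:,2]))
    m2=(roi&(Z>92)&(Z<140)).astype(np.uint8)
    k,l,st,ce=cv2.connectedComponentsWithStats(m2)
    for i in range(1,k):
        if st[i,4]<20: continue
        q=W[l==i]; zt=np.percentile(q[:,2],90); q=q[abs(q[:,2]-zt)<5]
        print("handle",ce[i].round(),len(q),zt.round(1),cv2.minAreaRect(q[:,:2].astype(np.float32)))
W=np.load("top.npy"); 
# rollers: ridge per column
for u in (145,155,165,175,185,195,203):
    out=[]
    for a,b in((162,184),(184,206)):
        q=W[a:b,u]; q=q[(q[:,2]>120)&(q[:,2]<160)]
        if len(q): c=q[q[:,2]>q[:,2].max()-6]; out.append((c[:,:].mean(0).round(1),q[:,0].min().round(1),q[:,0].max().round(1),q[:,2].max().round(1)))
    print(u,out)
for nm,(u0,u1,v0,v1) in dict(cupb=(258,290,270,302),cupa=(206,238,266,298),cupc=(285,317,128,160),pink=(277,290,200,219),cutter=(340,370,268,296)).items():
    q=W[v0:v1,u0:u1].reshape(-1,3); q=q[q[:,2]>20]; print(nm,np.nanmin(q,0).round(),np.nanmax(q,0).round())
E
python3 m.py
```

```text
top
plate 957 ((582.1438598632812, -247.3065185546875), (156.63949584960938, 62.496482849121094), 6.898439407348633) 71.08901398342186
handle [319. 185.] 95 118.1 ((625.7399291992188, -242.49530029296875), (18.63547134399414, 35.82545852661133), 7.522664546966553)
handle [321. 202.] 106 127.9 ((580.9813232421875, -247.16961669921875), (19.930198669433594, 35.15839767456055), 5.338047981262207)
handle [323. 220.] 102 108.1 ((537.3540649414062, -251.95758056640625), (19.84855079650879, 33.378780364990234), 2.267876148223877)
side
plate 1245 ((600.1022338867188, -225.67572021484375), (213.13912963867188, 188.67649841308594), 45.94856262207031) 69.9872533559718
handle [287. 231.] 120 95.3 ((568.0499877929688, -151.66880798339844), (21.694477081298828, 34.87295150756836), 82.11796569824219)
handle [330. 245.] 167 124.1 ((579.82275390625, -246.08335876464844), (21.46749496459961, 36.61677169799805), 7.774367332458496)
handle [307. 265.] 174 105.2 ((536.11376953125, -251.55560302734375), (20.68084144592285, 37.24436569213867), 8.96682357788086)
handle [364. 281.] 119 95.1 ((596.669616699218
[... 882 characters left out ...]
669.0), np.float64(148.6)), (array([607.9,  85.6, 145.5]), np.float64(588.6), np.float64(623.2), np.float64(148.6))]
195 [(array([652.1,  62. , 144.8]), np.float64(633.9), np.float64(671.8), np.float64(147.7)), (array([611.3,  61.7, 144.3]), np.float64(590.0), np.float64(626.3), np.float64(147.3))]
203 [(array([654.5,  42.7, 144.4]), np.float64(628.4), np.float64(670.9), np.float64(146.7)), (array([611.1,  42.1, 145.3]), np.float64(592.4), np.float64(625.6), np.float64(148.0))]
cupb [ 342. -159.   20.] [410. -91.  87.]
cupa [354. -29.  20.] [421.  40.  85.]
cupc [ 711. -232.   20.] [ 781. -167.   87.]
pink [ 550. -162.   54.] [ 588. -141.  101.]
cutter [ 352. -367.   20.] [ 414. -304.   41.]
```

```bash
cat > roll.py <<'E'
from h import *
from scipy.optimize import least_squares
def fit(W,dz=True):
    q=W.reshape(-1,3); q=q[np.isfinite(q).all(1)]
    q=q[(q[:,2]>131)&(q[:,2]<152)&(q[:,1]>38)&(q[:,1]<185)]
    def res(p,lab=False):
        # p: x of rear & front axis at y=110, yaw, z
        s=(q[:,0]+np.tan(p[2])*(q[:,1]-110)); c=np.cos(p[2])
        d=np.stack([np.hypot((s-p[i])*c,q[:,2]-p[3])-20 for i in(0,1)])
        i=np.abs(d).argmin(0); return d[i,np.arange(len(q))]
    o=least_squares(lambda p:res(p),[649,604,.06,125],loss="soft_l1",f_scale=.7)
    p=o.x; print(len(q),"rear,front,yaw,z",p.round(3),"gap",((p[0]-p[1])*np.cos(p[2])-40).round(2),"rms",np.median(abs(res(p))).round(2)); return p
if __name__=="__main__":
    for n in("top","side"): fit(np.load(n+".npy"))
    W=np.load("top.npy"); q=W[140:240,125:250].reshape(-1,3)
    for lo,hi in((5,35),(147,158)):
        s=q[(q[:,2]>lo)&(q[:,2]<hi)]; print(lo,len(s),cv2.minAreaRect(s[:,:2].astype(np.float32)),np.median(s[:,2]))
    o=r.get_obs();
E
python3 roll.py
```

```text
1847 rear,front,yaw,z [6.50486e+02 6.06354e+02 7.20000e-02 1.26150e+02] gap 4.02 rms 1.0
1356 rear,front,yaw,z [ 5.0734465e+04 -4.7718364e+04  1.5700000e+00  1.2851800e+02] gap 31.95 rms 6.3
5 2387 ((637.2448120117188, 111.87479400634766), (343.3019714355469, 276.56610107421875), 89.59403228759766) 21.580490157595023
147 1743 ((630.0281982421875, 108.22327423095703), (155.0147705078125, 251.95848083496094), 4.1202874183654785) 152.52820182427286
```

Request:
{"name": "move_arm", "arguments": {
  "rows": [
    [[-1,0,0,0,0,0,-0.0296],[-1,0,0,0,0,0,-0.0296]]
  ],
  "squeeze": 30
}}

```text
t: 0.35
tool_pos: [140.1, 531.7, 230.9]
ee_rot: [-0.0, -0.06, 0.998, -0.0]
contact_force: [-0.1, -0.1, -0.7]
finger_gap: 1.0
grip_force: 0.0
```

Request:
{"name": "move_arm", "arguments": {
  "rows": [
    [[-1,-0.464,-0.984,0,0,0,0],[-1,-0.464,-0.984,0,0,0,0],[-1,-0.464,-0.984,0,0,0,0],[-1,-0.464,-0.984,0,0,0,0],[-1,-0.464,-0.984,0,0,0,0],[-1,-0.464,-0.984,0,0,0,0],[-1,-0.464,-0.984,0,0,0,0],[-1,-0.464,-0.984,0,0,0,0],[-1,-0.464,-0.984,0,0,0,0],[-1,-0.464,-0.984,0,0,0,0],[-1,-0.464,-0.984,0,0,0,0],[-1,-0.464,-0.984,0,0,0,0]]
  ]
}}

```text
t: 1.85
tool_pos: [346.8, 197.9, 231.2]
ee_rot: [-0.0, -0.057, 0.998, -0.0]
contact_force: [1.2, 0.1, 0.2]
finger_gap: 1.002
grip_force: 0.0
```

Request:
{"name": "move_arm", "arguments": {
  "rows": [
    [[-1,-0.464,-0.984,0,0,0,0],[-1,-0.464,-0.984,0,0,0,0],[-1,-0.464,-0.984,0,0,0,0],[-1,-0.464,-0.984,0,0,0,0],[-1,-0.464,-0.984,0,0,0,0],[-1,-0.464,-0.984,0,0,0,0],[-1,-0.464,-0.984,0,0,0,0],[-1,-0.464,-0.984,0,0,0,0],[-1,-0.464,-0.984,0,0,0,0],[-1,-0.464,-0.984,0,0,0,0],[-1,-0.464,-0.984,0,0,0,0],[-1,-0.464,-0.984,0,0,0,0]]
  ]
}}

```text
t: 3.35
tool_pos: [553.2, -134.9, 230.9]
ee_rot: [-0.0, -0.057, 0.998, 0.0]
contact_force: [-0.6, -0.4, 0.1]
finger_gap: 1.001
grip_force: 0.0
```

Request:
{"name": "move_arm", "arguments": {
  "rows": [
    [[-1,-0.464,-0.984,0,0,0,0],[-1,-0.464,-0.984,0,0,0,0],[-1,-0.464,-0.984,0,0,0,0],[-1,-0.464,-0.6,0,0,0,0],[-1,0,0,0,0,0,0]]
  ]
}}

```text
t: 3.98
tool_pos: [620.5, -234.4, 230.0]
ee_rot: [-0.001, -0.057, 0.998, 0.0]
contact_force: [-0.9, 0.4, 0.5]
finger_gap: 1.001
grip_force: 0.0
```

Run:
```python
from h import *
c,W=cam("wrist"); cv2.imwrite("pics/w1.png",c["image"]); np.save("w1.npy",W)
o=r.get_obs(); print(o["tool_pos"],o["ee_rot"])
z=W[...,2]
m=((z>90)&(z<135)).astype(np.uint8)
k,l,st,ce=cv2.connectedComponentsWithStats(m)
for i in range(1,k):
    if st[i,4]<150: continue
    q=W[l==i]; zt=np.percentile(q[:,2],90); q=q[abs(q[:,2]-zt)<4]
    print(ce[i].round(),len(q),zt.round(1),cv2.minAreaRect(q[:,:2].astype(np.float32)))
```

```text
[ 620.05856897 -233.45067068  230.44827414] [-6.37812973e-04 -5.69208058e-02  9.98378378e-01  4.77960657e-04]
[274.  86.] 1442 105.4 ((537.792236328125, -252.06265258789062), (20.045623779296875, 35.54557418823242), 6.582574367523193)
[396. 144.] 1182 95.5 ((569.62451171875, -152.19708251953125), (19.98457908630371, 36.09278106689453), 82.67591857910156)
[274. 149.] 1455 125.4 ((581.7868041992188, -246.745849609375), (19.897905349731445, 35.79556655883789), 6.824505805969238)
[147. 153.] 1167 95.5 ((599.0372314453125, -345.8868408203125), (20.18174171447754, 36.297645568847656), 1.8427402973175049)
[540. 253.] 537 118.4 ((657.3546752929688, -15.287506103515625), (77.26021575927734, 4.950938701629639), 6.03440523147583)
[274. 205.] 1177 115.4 ((626.80859375, -242.12835693359375), (20.25555419921875, 35.77037048339844), 7.5180559158325195)
```

Request:
{"name": "move_arm", "arguments": {
  "rows": [
    [[-1,-0.19,-0.31,0.5,0,0,0],[-1,0,0,1,0,0,0],[-1,0,0,1,0,0,0],[-1,0,0,1,0,0,0],[-1,0,0,1,0,0,0],[-1,0,0,0.5,0,0,0],[-1,0,0,0,0,0,0]]
  ]
}}

```text
t: 4.9
tool_pos: [626.7, -241.8, 80.5]
ee_rot: [-0.001, -0.057, 0.998, 0.001]
contact_force: [0.2, 0.2, -0.0]
finger_gap: 0.998
grip_force: 0.0
```

Request:
{"name": "move_arm", "arguments": {
  "rows": [
    [[0.6,0,0,0,0,0,0],[1,0,0,0,0,0,0],[1,0,0,0,0,0,0],[1,0,0,0,0,0,0],[1,0,0,0,0,0,0],[1,0,0,0,0,0,0]]
  ],
  "squeeze": 30
}}

```text
t: 5.65
tool_pos: [627.3, -241.9, 82.2]
ee_rot: [0.001, -0.057, 0.998, -0.0]
contact_force: [-0.9, 3.6, 5.9]
finger_gap: 0.415
grip_force: 31.5
```

Request:
{"name": "move_arm", "arguments": {
  "rows": [
    [[1,0,0,-0.1,0,0,0],[1,0,0,-0.5,0,0,0],[1,0,0,-1,0,0,0],[1,0,0,-1,0,0,0],[1,0,0,-1,0,0,0],[1,0,0,-1,0,0,0],[1,0,0,-1,0,0,0],[1,0,0,0,0,0,0]]
  ]
}}

```text
t: 6.65
tool_pos: [627.5, -242.5, 252.5]
ee_rot: [0.002, -0.057, 0.998, -0.002]
contact_force: [-0.2, -0.4, -1.9]
finger_gap: 0.418
grip_force: 30.8
```

Request:
{"name": "move_arm", "arguments": {
  "rows": [
    [[1,-0.112,0.98,0,0,0,0],[1,-0.112,0.98,0,0,0,0],[1,-0.112,0.98,0,0,0,0],[1,-0.112,0.98,0,0,0,0],[1,-0.112,0.98,0,0,0,0],[1,-0.112,0.98,0,0,0,0],[1,-0.112,0.98,0,0,0,0],[1,-0.112,0.98,0,0,0,0],[1,-0.112,0.98,0,0,0,0],[1,-0.112,0.98,0,0,0,0],[1,-0.112,0.98,0,0,0,0],[1,-0.11,0.94,0,0,0,0.0067]]
  ]
}}

```text
t: 8.15
tool_pos: [626.5, 112.7, 248.2]
ee_rot: [-0.001, -0.036, 0.999, -0.0]
contact_force: [-0.1, 0.3, -1.0]
finger_gap: 0.415
grip_force: 30.8
```

Request:
{"name": "move_arm", "arguments": {
  "rows": [
    [[1,0,0,0,0,0,0],[1,0,0,0,0,0,0],[1,0,0,0,0,0,0]]
  ]
}}

```text
t: 8.52
tool_pos: [627.0, 110.8, 249.0]
ee_rot: [-0.0, -0.036, 0.999, -0.0]
contact_force: [-0.5, -0.3, -1.5]
finger_gap: 0.418
grip_force: 30.7
```

Run:
```python
from h import *
from roll import fit
c,W=cam("wrist"); cv2.imwrite("pics/w2.png",c["image"]); np.save("w2.npy",W)
d,S=cam("side"); 
o=r.get_obs(); print(o["tool_pos"],o["ee_rot"],o["contact_force"],o["torque"],o["finger_gap"])
fit(W)
z=W[...,2]; q=W[(z>120)&(z<158)]
print(q.min(0),q.max(0))
cv2.imwrite("pics/both.png",np.hstack([cv2.resize(c["image"],(400,300)),cv2.resize(d["image"][60:270,150:430],(400,300))]))
```

```text
[627.01210933 111.00525208 249.21639997] [-8.23749369e-05 -3.56026842e-02  9.99366019e-01 -3.75412210e-05] [ 0.31639576  0.24060291 -1.86968952] [-0.03137177 -0.01405626 -0.00258343] 0.41289846972720246
17571 rear,front,yaw,z [6.50919e+02 6.06830e+02 7.30000e-02 1.25568e+02] gap 3.97 rms 0.36
[542.02367685 -20.06967853 120.00240648] [716.21047631 321.16167353 155.99161511]
```

View pics/both.png

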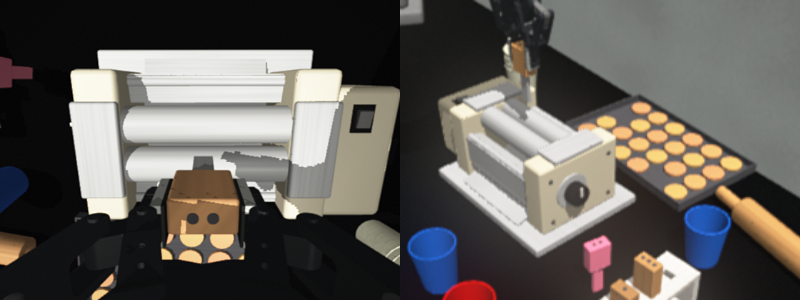

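The blade with two dots is in the hand, standing over the gap (left panel, handle at (203,205)). The rollers are clear of everything. The gap fit gives about 4 mm. Next I'll lower the blade gently.

Request:
{"name": "move_arm", "arguments": {
  "rows": [
    [[1,-0.013,0,0.5,0,0,0],[1,0,0,0.8,0,0,0],[1,0,0,0.4,0,0,0],[1,0,0,0,0,0,0],[1,0,0,0,0,0,0]]
  ]
}}

```text
t: 9.25
tool_pos: [627.4, 111.8, 198.8]
ee_rot: [0.0, -0.036, 0.999, -0.0]
contact_force: [-0.5, -0.4, -0.6]
finger_gap: 0.419
grip_force: 30.8
```

Request:
{"name": "move_arm", "arguments": {
  "rows": [
    [[1,0,0,0.07,0,0,0],[1,0,0,0.07,0,0,0],[1,0,0,0,0,0,0]]
  ]
}}

```text
t: 9.62
tool_pos: [627.9, 111.8, 194.5]
ee_rot: [0.001, -0.036, 0.999, -0.0]
contact_force: [4.1, 0.6, -0.1]
finger_gap: 0.416
grip_force: 31.0
```

Request:
{"name": "move_arm", "arguments": {
  "rows": [
    [[1,0,0,0.07,0,0,0],[1,0,0,0.07,0,0,0],[1,0,0,0,0,0,0]]
  ]
}}

```text
t: 10.0
tool_pos: [627.7, 111.8, 190.7]
ee_rot: [0.001, -0.036, 0.999, -0.0]
contact_force: [3.4, 0.1, 5.1]
finger_gap: 0.416
grip_force: 31.6
```

Request:
{"name": "move_arm", "arguments": {
  "rows": [
    [[1,0,0,0.07,0,0,0],[1,0,0,0.07,0,0,0],[1,0,0,0,0,0,0]]
  ]
}}

```text
t: 10.38
tool_pos: [627.4, 111.8, 185.8]
ee_rot: [0.0, -0.036, 0.999, -0.0]
contact_force: [2.7, -0.0, 3.2]
finger_gap: 0.418
grip_force: 31.4
```

Request:
{"name": "move_arm", "arguments": {
  "rows": [
    [[1,0,0,0.1,0,0,0],[1,0,0,0.1,0,0,0],[1,0,0,0,0,0,0]]
  ]
}}

```text
t: 10.75
tool_pos: [627.3, 111.8, 179.1]
ee_rot: [-0.0, -0.036, 0.999, 0.0]
contact_force: [3.5, 0.2, 0.5]
finger_gap: 0.419
grip_force: 31.0
```

Request:
{"name": "move_arm", "arguments": {
  "rows": [
    [[1,0,0,0.1,0,0,0],[1,0,0,0.1,0,0,0],[1,0,0,0,0,0,0]]
  ]
}}

```text
t: 11.12
tool_pos: [627.4, 111.8, 173.2]
ee_rot: [-0.0, -0.036, 0.999, 0.0]
contact_force: [3.6, 0.6, 0.5]
finger_gap: 0.417
grip_force: 31.0
```

Request:
{"name": "move_arm", "arguments": {
  "rows": [
    [[1,0,0,0.06,0,0,0],[1,0,0,0.06,0,0,0]]
  ]
}}

```text
t: 11.38
tool_pos: [627.4, 111.8, 170.2]
ee_rot: [0.0, -0.036, 0.999, -0.0]
contact_force: [3.1, 0.2, 3.9]
finger_gap: 0.416
grip_force: 31.3
```

Request:
{"name": "move_arm", "arguments": {
  "rows": [
    [[1,0,0,0.06,0,0,0],[1,0,0,0.06,0,0,0]]
  ]
}}

```text
t: 11.62
tool_pos: [627.4, 111.8, 166.5]
ee_rot: [0.0, -0.036, 0.999, -0.0]
contact_force: [3.8, 0.5, 2.3]
finger_gap: 0.42
grip_force: 31.3
```

Run:
```python
from h import *
from roll import fit
o=r.get_obs(); print(o["tool_pos"],o["contact_force"],o["torque"])
c,W=cam("wrist"); cv2.imwrite("pics/w3.png",c["image"]); fit(W)
c,W=cam("side"); cv2.imwrite("pics/s3.png",cv2.resize(c["image"][70:230,160:320],(600,600)))
```

```text
[627.43756288 111.80327758 166.47294727] [3.8179647  0.50950893 2.33794707] [ 0.03167246 -0.76466561 -0.02046411]
28990 rear,front,yaw,z [6.50840e+02 6.04435e+02 7.30000e-02 1.25568e+02] gap 6.28 rms 0.34
```

View pics/s3.png

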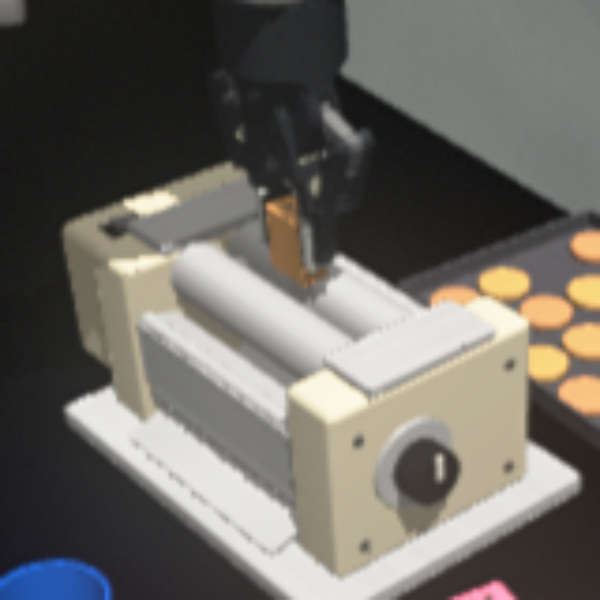

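The front roller has been pushed back (gap 3.97 → 6.28 mm) and the drag is steady at about 4 N, so the mid blade fits. The side crop shows it standing between the rollers at (290,270). I'll relax the side load and release it.

Request:
{"name": "move_arm", "arguments": {
  "rows": [
    [[1,-0.03,0,0.03,0,0,0],[1,0,0,0,0,0,0],[0.1,0,0,0,0,0,0],[-0.5,0,0,0,0,0,0],[-1,0,0,0,0,0,0],[-1,0,0,0,0,0,0],[-1,0,0,0,0,0,0]]
  ]
}}

```text
t: 12.6
tool_pos: [628.2, 111.9, 165.6]
ee_rot: [-0.0, -0.036, 0.999, 0.0]
contact_force: [0.0, -0.6, 0.1]
finger_gap: 0.999
grip_force: 0.0
```

Request:
{"name": "move_arm", "arguments": {
  "rows": [
    [[-1,0,0,-0.2,0,0,0],[-1,0,0,-0.6,0,0,0],[-1,0,0,-1,0,0,0],[-1,0,0,-1,0,0,0],[-1,0,0,-1,0,0,0],[-1,0,0,0,0,0,0],[-1,0,0,0,0,0,0]]
  ]
}}

```text
t: 13.48
tool_pos: [627.9, 111.9, 278.7]
ee_rot: [-0.001, -0.036, 0.999, 0.0]
contact_force: [-0.1, 0.6, -0.3]
finger_gap: 0.998
grip_force: 0.0
```

Run:
```python
from h import *
from roll import fit
o=r.get_obs(); print(o["t"],o["tool_pos"],o["finger_gap"])
c,W=cam("wrist"); fit(W)
z=W[...,2]; m=(z>185)&(z<210); q=W[m&(abs(W[...,0]-628)<40)&(abs(W[...,1]-112)<22)]
print("handle top",len(q),np.median(q[:,2]),cv2.minAreaRect(q[:,:2].astype(np.float32)))
s,S=cam("side")
cv2.imwrite("pics/end.png",np.hstack([cv2.resize(c["image"],(400,300)),cv2.resize(s["image"][60:330,150:510],(400,300))]))
```

```text
13.475 [627.94518523 111.86249898 278.68274391] 0.9978400882084895
14410 rear,front,yaw,z [6.50935e+02 6.04576e+02 7.30000e-02 1.25581e+02] gap 6.24 rms 0.37
handle top 1744 197.8370843689718 ((626.7927856445312, 110.73773193359375), (19.903244018554688, 35.67584991455078), 3.9844212532043457)
```

View pics/end.png

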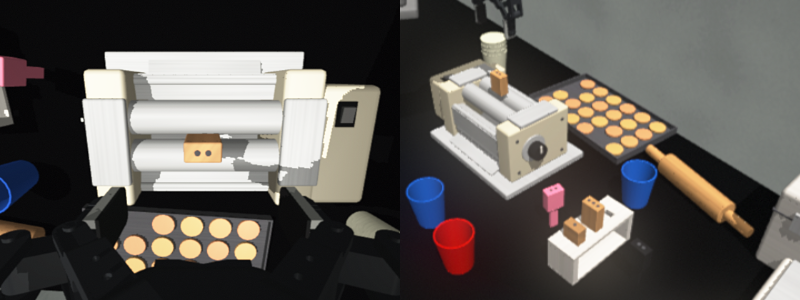

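The mid blade stands upright in the gap (handle at (203,152) on the left), with its tip about 21 mm below the nip. The other two blades hang in the rack and nothing else has moved, so I'll hand it in.

```bash
python3 -c "from bench import r; print(r.job_done())"
```

```text
the job is handed in; nothing more can be done
None
```

The 6.5 mm mid blade (two dots) is the one that fits: it slid down with a light, steady drag and pushed the front roller back about 2.3 mm. It now stands upright in the gap with its end about 21 mm below the narrowest place, the thin and thick blades were never moved from the rack, and the job is handed in (the hand-in gave no verdict).

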